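Rack the hole saws in order of size

ROBOT

A 6-joint arm with a two-finger parallel gripper is mounted at the origin on the work surface. World frame = base frame: x ahead of the robot, y to its left, z up, the work surface at z = 0. Lengths are in m, angles in rad, forces in N, time in s.
With the tool pointing down it reaches from about 0.35 to 0.775 m from the base axis. Payload 7.3 kg.
Tool frame: the origin (TCP) lies between the finger pads; the fingertips stand 8 mm ahead of it and the grasp point (between the pads) lies 11 mm behind it (robot.nose_length is the distance from the TCP to the fingertips, in m); z points along the fingers, y is the line along which they close (so a half turn about z gives the same grasp; the last joint's range is limited). The gripper opens to 92 mm and grips with 3 to 60 N. Pads are 19 mm wide; open, the fingers measure 130 mm over their backs; the gripper's body (75 mm by 190 mm) begins 47 mm behind the grasp point.
Start: joints at [1.125, 0.342, 1.524, -0, 1.275, -0.146], TCP at [0.155, 0.502, 0.207] pointing down, gripper open.
Joint ranges: [-2.53, 2.53], [-0.77, 2.02], [0.04, 2.7], [-1, 4.14], [0.28, 2.66], [-3.11, 3.11]. Speed limits (rad/s): [2.57, 2.57, 3.14, 3.14, 3.14, 3.14].

INTERFACE

Orientations are given as [roll, pitch, yaw] about the fixed x, y, z axes, in that order (R = Rz(yaw) Ry(pitch) Rx(roll)).
In Python, from cell import robot gives the robot as it stands. The module is installed in compiled form; this text tells all that it offers.
- The arm moves only by the shell command python3 -m jog 'ROWS' [FORCE]. ROWS is JSON, a list that holds one entry, the list of rows, each a list of 5 numbers: the gripper's target within -1 to 1 (fully open at 1, half-way at 0, shut at -1), then the shift along the tool's x, y, z in m, then the turn about the tool's z in rad. A call has 1 to 5 rows; each row is the pose to reach, as a shift and turn from the pose commanded when the call began, along the tool's axes at that moment; what a row does not reach only later rows make up. A row lasts 1/12 s, in which the tool goes at most 41.7 mm and 7.16 degrees, less where a joint would pass 70% of its speed; a pose out of reach is approached as far as the arm can. A call with a gripper value outside its range is refused whole. The fingers move at their own pace and stop on an object; FORCE is the grip in N (left out, the last holds). Time passes only in rows, so rows that repeat a pose let the fingers close. It gives the time, the measured TCP pose, the force, the opening and the grip force at its end, in the units of the state.
- robot.observe(): the state, without advancing time (a new reading comes with each control period).
- robot.read_camera(name): name is "side" or "top"; returns the picture (420x560x3 uint8, red, green, blue); there is no depth.
- robot.camera_model(name): a dict with "camera_matrix" (3x3 intrinsics, pixels), "dist_coeffs" ([k1, k2, p1, p2, k3] as OpenCV has them; the pictures are not rectified), "position" and "attitude" of the camera in the world. Camera axes: x right, y down, z forward; pixel columns grow to the right and rows downward; lengths in m; the calibration is good to about 2 mm. A picture is of the moment at which its call begins. camera_model takes no time and is no camera call.
- robot.hand_in(): hands the job in; it is judged then, once.
The state is a dict: "time": time; "qpos": joint angles; "qvel": joint speeds; "joint_efforts": joint torques, N m; "tool_pos": TCP position; "tool_rot": TCP orientation; "contact_force": force on the tool from outside, world axes, zero at the start; "torque": the same for the moment, N m; "opening": finger opening in m; "grip_force": force on a finger pad.
Only numpy, scipy, OpenCV 4.12 (cv2) and the standard library are available. Lean on these libraries where they do the work, as an engineer would, in place of code of your own. Each camera call takes 0.05 s, during which the arm holds its last target. There are 200 camera calls.

TASK

Put the four hole saws away on the rack in order of size: one standing upright, shank up, at the centre of each blue mark, the smallest on the mark next to the red block and each next one larger, so that the largest ends up farthest from the red block. Leave the glue bottle standing where it is.

Things in the scene. Friction and masses are not known exactly. Their poses are not given: they have to be found in the camera images.
- saw25: Smallest hole saw, standing teeth down with its shank up: green cup 25 mm in diameter and 42 mm high (origin is the centre of its underside, z up along the axis), flat top, and on its axis a round steel shank 11 mm in diameter that rises from 42 to 79 mm above the origin. Mass 0.05 to 0.34 kg. Loose.
- saw38: Second smallest hole saw, standing teeth down with its shank up: green cup 38 mm in diameter and 42 mm high (origin is the centre of its underside, z up along the axis), flat top, and on its axis a round steel shank 11 mm in diameter that rises from 42 to 79 mm above the origin. Mass 0.05 to 0.34 kg. Loose.
- saw51: Second largest hole saw, standing teeth down with its shank up: green cup 51 mm in diameter and 42 mm high (origin is the centre of its underside, z up along the axis), flat top, and on its axis a round steel shank 11 mm in diameter that rises from 42 to 79 mm above the origin. Mass 0.05 to 0.34 kg. Loose.
- saw64: Largest hole saw, standing teeth down with its shank up: green cup 64 mm in diameter and 42 mm high (origin is the centre of its underside, z up along the axis), flat top, and on its axis a round steel shank 11 mm in diameter that rises from 42 to 79 mm above the origin. Mass 0.05 to 0.34 kg. Loose.
- mark1: Round blue painted mark with a white rim (74 mm across) and a white dot in the centre: the first (the robot's rightmost, at the rack's -y end) of four equal marks, 90 mm apart in a straight row on the rack. Origin: its centre, on the rack's top face, 18 mm above the bench; y runs along the row. Rack: a fixed brown board, 100 x 460 mm, 18 mm thick.
- mark2: Round blue painted mark with a white rim (74 mm across) and a white dot in the centre: the second from the robot's right of four equal marks, 90 mm apart in a straight row on the rack. Origin: its centre, on the rack's top face, 18 mm above the bench; y runs along the row. The rack's far lip rises 16 mm above the board, its face 50 mm from the row's centre line.
- mark3: Round blue painted mark with a white rim (74 mm across) and a white dot in the centre: the third from the robot's right of four equal marks, 90 mm apart in a straight row on the rack. Origin: its centre, on the rack's top face, 18 mm above the bench; y runs along the row.
- mark4: Round blue painted mark with a white rim (74 mm across) and a white dot in the centre: the fourth (the robot's leftmost, at the rack's +y end) of four equal marks, 90 mm apart in a straight row on the rack. Origin: its centre, on the rack's top face, 18 mm above the bench; y runs along the row.
- red_end: Fixed red block, 70 mm (across the rack) by 30 mm (along it) by 30 mm high, on one end of the rack, in line with the marks and 75 mm from the nearest mark's centre. Origin: centre of its underside. A like block of plain wood stands on the other end. Which end is the red one changes.
- glue: White glue bottle, 48 mm in diameter and 95 mm high, standing loose to the robot's left of the saws. Origin: centre of its underside. Not to be disturbed.

How it is judged:
By the outcome, as a careful person would: the job done as asked, in the order asked, and still so for the second after the job is handed in, with the robot touching nothing.
It also fails if it takes over 112 s, if anything falls off the work surface, if the arm or the gripper's body presses on something with over 40 N, if the wrist force passes 120 N, or if a joint passes its speed limit or range.

## Working session

There is one attempt and no reset: what is moved stays moved. The work goes in short steps, Python scripts to look and compute and a shell command to move; the robot and the scene stay as the last step left them, time stands still between calls to the robot, and variables do not carry over. Pictures are saved under pics/ and viewed, at most 14 in all, crops included, and the job is handed in when it is done.

```bash
mkdir -p pics
cat > h.py <<'E'
import numpy as np, cv2
from cell import robot
from scipy.spatial.transform import Rotation as R
def cam(n):
    m=robot.camera_model(n); return m
def ray(n,uv):
    m=robot.camera_model(n); K=np.array(m["camera_matrix"]);d=np.array(m["dist_coeffs"])
    p=cv2.undistortPoints(np.array(uv,float).reshape(-1,1,2),K,d).reshape(-1,2)
    a=np.array(m["attitude"]); Rm=a if a.shape==(3,3) else R.from_euler('xyz',a).as_matrix()
    return np.array(m["position"]),(Rm@np.c_[p,np.ones(len(p))].T).T
def onplane(n,uv,z):
    o,d=ray(n,uv); return o+d*((z-o[2])/d[:,2])[:,None]
def cross(uva,uvb):
    o1,d1=ray("top",[uva]);o2,d2=ray("side",[uvb]);d1=d1[0];d2=d2[0]
    t=np.linalg.lstsq(np.c_[d1,-d2],o2-o1,rcond=None)[0]
    a=o1+t[0]*d1;b=o2+t[1]*d2
    return (a+b)/2,np.linalg.norm(a-b)
E
python3 - <<'E'
from h import *
for n in("top","side"):
    print(robot.camera_model(n)); cv2.imwrite(f"pics/{n}0.png",robot.read_camera(n)[:,:,::-1])
print(robot.observe())
E
```

```text
{'camera_matrix': array([[394.09708031,   0.        , 275.44988415],
       [  0.        , 394.09708031, 205.8403275 ],
       [  0.        ,   0.        ,   1.        ]]), 'dist_coeffs': array([0.03903118, 0.        , 0.        , 0.        , 0.        ]), 'position': array([0.36252816, 0.06623159, 0.94186277]), 'attitude': array([-2.94278352, -0.00500886, -1.58957463])}
{'camera_matrix': array([[444.85270449,   0.        , 278.58930988],
       [  0.        , 444.85270449, 207.35593531],
       [  0.        ,   0.        ,   1.        ]]), 'dist_coeffs': array([-0.01523347,  0.        ,  0.        ,  0.        ,  0.        ]), 'position': array([0.29321756, 0.65894611, 0.71879812]), 'attitude': array([-2.3768062 ,  0.01558088, -2.7670726 ])}
{'time': 0.1, 'qpos': array([ 1.12501252e+00,  3.42639554e-01,  1.52490409e+00,  1.39537839e-05,
        1.27539451e+00, -1.46004165e-01]), 'qvel': array([-1.65127793e-03, -1.36254366e-03, -2.30951558e-03,  3.36449083e-04,
        7.96128292e-05,  3.85508520e-05]), 'joint_efforts': array([ 1.57749557e-03, -4.32003951e+01, -2.44697821e+01,  7.18351454e-02,
        5.24630724e-02, -4.55211864e-05]), 'tool_pos': array([0.15484874, 0.50124718, 0.20632755]), 'tool_rot': array([-3.14026341e+00, -2.08953813e-04,  2.84180881e+00]), 'contact_force': array([-0.53448759,  0.32253346, -0.43317572]), 'torque': array([ 0.00614831, -0.00884838, -0.03098315]), 'grip_force': 0.0, 'opening': 0.09186995047320946}
```

View pics/top0.png

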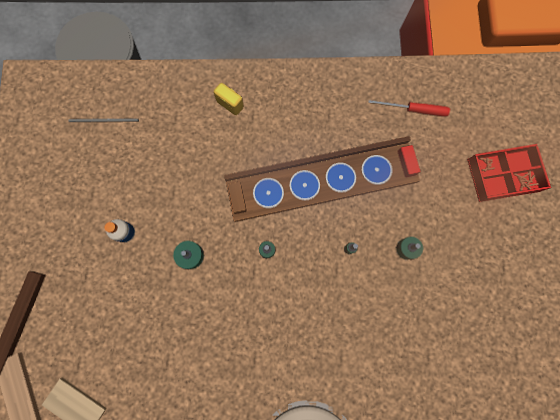

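View pics/side0.png

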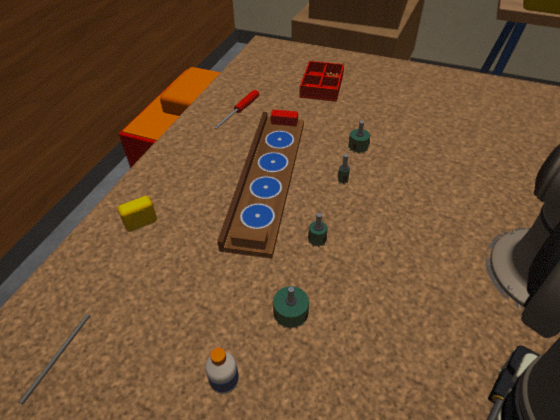

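Top view: saws at (188,255) largest, (267,249) 38, (352,248) 25, (411,247) 51. The marks run from (268,192) to (377,169), with the red block at the right (410,160), the -y end. The glue is at (118,230). So mark1 gets saw25 and mark4 gets saw64.

```bash
cat > m.py <<'E'
from h import *
def crops(tag,lst,f=8,w=25):
    # enlarged crops in one picture
    im={n:robot.read_camera(n) for n in("top","side")}
    rows=[]
    for n in("top","side"):
        rows.append(np.hstack([cv2.resize(im[n][v-w:v+w,u-w:u+w,::-1],None,fx=f,fy=f,interpolation=cv2.INTER_CUBIC) for u,v in lst[n]]))
    cv2.imwrite(f"pics/{tag}.png",np.vstack(rows))
    return im
def comps(mask,amin):
    n,l,s,c=cv2.connectedComponentsWithStats(mask.astype(np.uint8))
    return [(s[i],c[i]) for i in range(1,n) if s[i][4]>=amin]
E
python3 - <<'E'
from m import *
T=[(188,250),(267,249),(352,248),(411,247)];S=[(291,300),(318,228),(344,168),(360,135)]
im=crops("c1",{"top":T,"side":S},f=4,w=25)
for n,P in(("top",T),("side",S)):
    hsv=cv2.cvtColor(im[n],cv2.COLOR_RGB2HSV);h,s,v=[hsv[:,:,i].astype(int) for i in range(3)]
    print(n)
    for (st,c) in comps((h>95)&(h<125)&(s>130)&(v>90),60): print("blue",st,c.round(1))
    dots=[]
    g=(h>60)&(h<100)&(s>70)
    for st,c in comps(g,25): print("green",st,c.round(1))
    for u,v0 in P:
        sub=np.zeros_like(g);sub[v0-25:v0+25,u-25:u+25]=1
        for st,c in comps(sub&(s<50)&(v>70),6): print("gray",(u,v0),st,c.round(1))
E
```

```text
top
blue [364 157  26  25 426] [375.5 168.5]
blue [328 165  26  25 497] [340.6 177. ]
blue [292 173  26  25 500] [304.4 184.8]
blue [255 180  27  26 510] [267.9 192.6]
green [174 241  29  28 553] [188.  254.9]
green [259 242  16  16 116] [266.4 249.4]
gray (188, 250) [181 250  10   9  40] [185.2 253.5]
gray (267, 249) [263 244   8  10  54] [266.5 248.4]
gray (352, 248) [348 243  10  10  64] [352.6 247.2]
gray (411, 247) [407 243  16  16 153] [414.6 249.6]
side
blue [267 132  25  15 286] [279.1 138.9]
blue [260 153  26  17 337] [272.6 161.4]
blue [252 178  28  19 404] [265.3 186.9]
blue [243 205  29  22 487] [257.  215.5]
green [350 129  20  12 131] [359.7 135.4]
green [309 222  18  13 107] [317.7 228.9]
green [273 287  36  31 700] [290.6 302.8]
gray (291, 300) [288 286   6   6  29] [290.6 288.7]
gray (318, 228) [316 213   6   4  20] [318.8 214.6]
gray (344, 168) [344 154   4   3  12] [345.5 155. ]
gray (360, 135) [360 121   4   3  11] [361.6 121.9]
gray (360, 135) [344 154   4   3  12] [345.5 155. ]
```

View pics/c1.png

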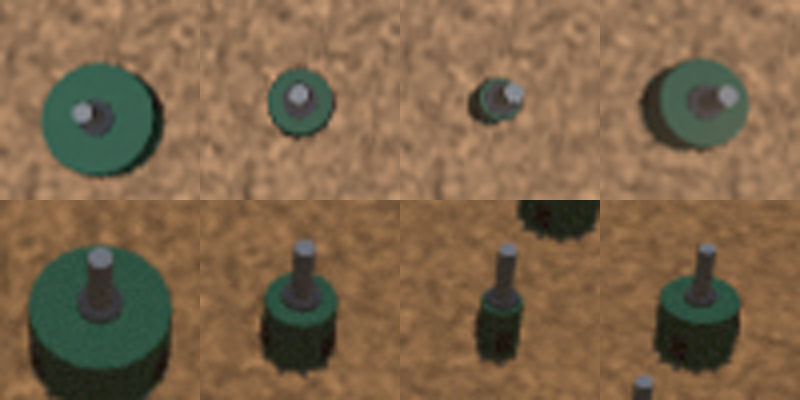

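The crops show the shank tips clearly. Top: (182.9,252.9), (266.4,247.1), (354.9,245.9), (417.6,245.6). Side: (290.4,289.1), (318.6,214.4), (345.6,155.1), (361.4,121.9). All four saws stand upright.

Run:
```python
from m import *
np.set_printoptions(precision=4,suppress=True)
T=[(182.9,252.9),(266.4,247.1),(354.9,245.9),(417.6,245.6)];S=[(290.4,289.1),(318.6,214.4),(345.6,155.1),(361.4,121.9)]
for n,a,b in zip((64,38,25,51),T,S): print(n,cross(a,b),onplane("top",[a],.079)[0][:2],onplane("side",[b],.079)[0][:2])
M={}
for n in("top","side"):
    im=robot.read_camera(n);hsv=cv2.cvtColor(im,cv2.COLOR_RGB2HSV);h,s,v=[hsv[:,:,i].astype(int) for i in range(3)]
    m=((h>95)&(h<125)&(s>130)&(v>90)).astype(np.uint8)
    cs=[c for c in cv2.findContours(m,cv2.RETR_EXTERNAL,cv2.CHAIN_APPROX_NONE)[0] if cv2.contourArea(c)>150]
    L=[]
    for c in cs:
        f=cv2.fitEllipse(cv2.convexHull(c))[0]
        u,w=map(int,np.round(f)); sub=(255-s[w-4:w+5,u-4:u+5]).clip(80)-80.
        yy,xx=np.mgrid[w-4:w+5,u-4:u+5]; L.append([(sub*xx).sum()/sub.sum(),(sub*yy).sum()/sub.sum()]); print(n,np.array(f),L[-1])
    M[n]=sorted(L,key=lambda p:-p[0])   # mark1 first (top: right ; side: right/up)
for a,b in zip(M["top"],M["side"]): print(cross(a,b),onplane("top",[a],.018)[0][:2],onplane("side",[b],.018)[0][:2])
# glue from cap
```

```text
64 (array([0.437 , 0.2621, 0.0782]), np.float64(0.0027277202154720845)) [0.4355 0.2617] [0.4381 0.2628]
38 (array([0.4458, 0.0803, 0.078 ]), np.float64(0.0022241290384331057)) [0.4446 0.0802] [0.4467 0.0813]
25 (array([ 0.445 , -0.1133,  0.0785]), np.float64(0.0021735703808002183)) [ 0.4438 -0.1134] [ 0.4459 -0.1127]
51 (array([ 0.4433, -0.2501,  0.0778]), np.float64(0.0017056470652706093)) [ 0.4423 -0.2497] [ 0.4438 -0.2483]
top [267.8545 192.5777] [np.float64(267.95703883495145), np.float64(192.58009708737865)]
top [304.3117 184.7627] [np.float64(304.1483009708738), np.float64(184.7606796116505)]
top [340.5761 176.9961] [np.float64(340.7995012468828), np.float64(176.9067331670823)]
top [376.4424 169.1374] [np.float64(376.30223880597015), np.float64(169.15781387181738)]
side [257.0981 215.4394] [np.float64(257.10083682008366), np.float64(215.08410041841003)]
side [265.3629 186.8274] [np.float64(265.23025980641876), np.float64(186.56393275598575)]
side [272.57   161.4881] [np.float64(272.5839499146272), np.float64(161.24587364826408)]
side [279.1171 138.8781] [np.float64(279.0880902043693), np.float64(138.67512332628613)]
(array([ 0.6356, -0.1883,  0.0199]), np.float64(0.001866316751098019)) [ 0.6352 -0.189 ] [ 0.6375 -0.1906]
(array([ 0.6183, -0.1015,  0.0186]), np.float64(0.0022626461502884697)) [ 0.6173 -0.1018] [ 0.6198 -0.1022]
(array([ 0.6001, -0.0119,  0.0198]), np.float64(0.002460274463524159)) [ 0.5993 -0.0122] [ 0.6022 -0.0136]
(array([0.5824, 0.0758, 0.0193]), np.float64(0.0025320416913620905)) [0.5814 0.0755] [0.5843 0.0747]
```

Two views put the shank tips at z ≈ 0.078 and the marks at z ≈ 0.019, which agrees with the text. I'll start with saw64 and turn the tool to yaw π.

```bash
python3 -m jog '[[[1,-0.03,-0.013,0,-0.1],[1,-0.065,-0.028,0,-0.2],[1,-0.1,-0.043,0,-0.3],[1,-0.135,-0.058,0,-0.3],[1,-0.17,-0.072,0,-0.3]]]' 30
python3 -m jog '[[[1,0,0,0,0]]]'
```

```text
time: 0.72
tool_pos: [0.297, 0.3813, 0.207]
tool_rot: [3.142, 0.0, -3.14]
contact_force: [-0.2, 0.8, 0.7]
opening: 0.0918
grip_force: 0.0
time: 0.8
tool_pos: [0.3006, 0.3791, 0.207]
tool_rot: [-3.14, 0.002, 3.137]
contact_force: [0.5, -0.2, 1.2]
opening: 0.0921
grip_force: 0.0
```

```bash
python3 -m jog '[[[1,-0.027,-0.023,0,0],[1,-0.055,-0.047,0,0],[1,-0.082,-0.07,0,0],[1,-0.11,-0.094,0,0],[1,-0.136,-0.117,0,0]]]'
python3 -m jog '[[[1,0,0,0.02,0],[1,0,0,0.05,0],[1,0,0,0.08,0],[1,0,0,0.1,0],[1,0,0,0.1,0]]]'
```

```text
time: 1.22
tool_pos: [0.4333, 0.2646, 0.207]
tool_rot: [3.141, 0.0, -3.141]
contact_force: [0.0, 0.3, 0.3]
opening: 0.0918
grip_force: 0.0
time: 1.63
tool_pos: [0.4294, 0.2647, 0.103]
tool_rot: [-3.139, -0.008, 3.142]
contact_force: [-0.5, -0.8, -0.3]
opening: 0.092
grip_force: 0.0
```

```bash
python3 -m jog '[[[1,0,0,0,0],[1,0,0,0,0]]]'
python3 - <<'E'
from m import *
crops("c2",{"top":[(186,246)],"side":[(291,290)]},f=8,w=36)
E
```

```text
time: 1.8
tool_pos: [0.433, 0.2663, 0.1082]
tool_rot: [3.141, 0.002, -3.141]
contact_force: [-0.4, 0.6, 0.1]
opening: 0.0917
grip_force: 0.0
```

View pics/c2.png

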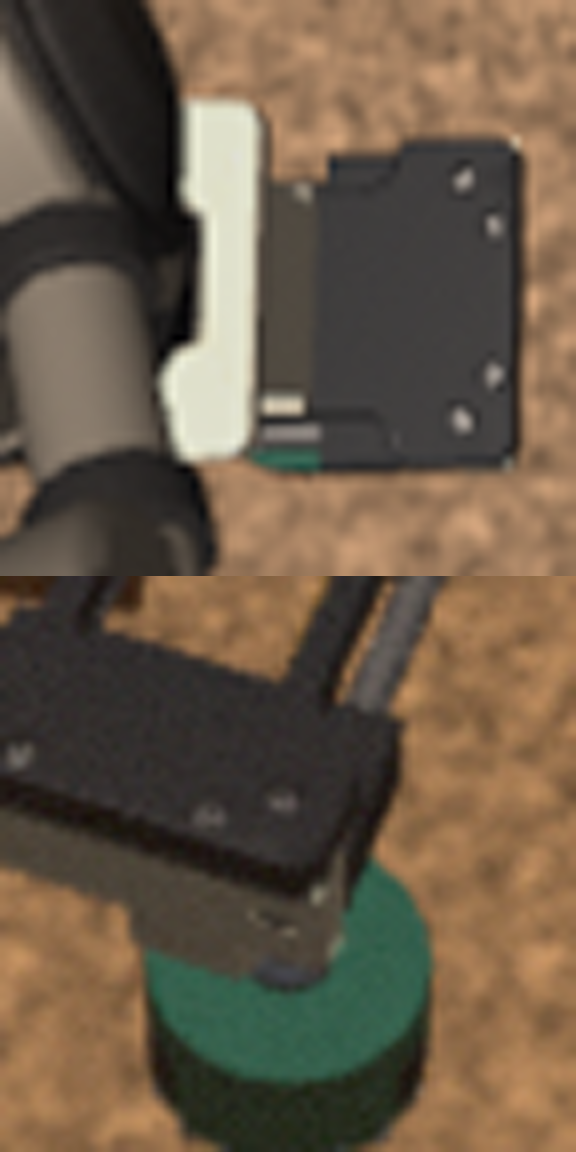

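The picture shows the gripper body over saw64, with the finger beside the shank near (283,975) in the lower half. It is centred enough to close on. I'll add a small correction, go down and grip.

```bash
python3 -m jog '[[[1,-0.004,-0.002,0.02,0],[1,-0.004,-0.002,0.04,0],[1,-0.004,-0.002,0.051,0],[1,-0.004,-0.002,0.051,0],[1,-0.004,-0.002,0.051,0]]]'
python3 -m jog '[[[-1,0,0,0,0],[-1,0,0,0,0],[-1,0,0,0,0],[-1,0,0,0,0],[-1,0,0,0,0]]]' 30
python3 -m jog '[[[-1,0,0,0,0],[-1,0,0,0,0],[-1,0,0,0,0],[-1,0,0,0,0],[-1,0,0,0,0]]]'
```

```text
time: 2.32
tool_pos: [0.4366, 0.2639, 0.0567]
tool_rot: [3.141, 0.001, -3.141]
contact_force: [0.0, -0.0, 0.1]
opening: 0.092
grip_force: 0.0
time: 2.73
tool_pos: [0.4364, 0.2638, 0.0564]
tool_rot: [3.141, 0.001, -3.141]
contact_force: [-0.4, -0.4, -0.0]
opening: 0.0627
grip_force: 0.0
time: 3.15
tool_pos: [0.4362, 0.2636, 0.0559]
tool_rot: [3.142, -0.0, -3.141]
contact_force: [-0.4, -0.4, -0.1]
opening: 0.0296
grip_force: 0.0
```

```bash
python3 -m jog '[[[-1,0,0,0,0],[-1,0,0,0,0],[-1,0,0,0,0],[-1,0,0,0,0],[-1,0,0,0,0]]]'
python3 -m jog '[[[-1,0,0,-0.015,0],[-1,0,0,-0.045,0],[-1,0,0,-0.08,0],[-1,0,0,-0.11,0],[-1,0,0,-0.125,0]]]'
python3 -m jog '[[[-1,0,0,0,0],[-1,0,0,0,0]]]'
python3 - <<'E'
from m import *
crops("c3",{"top":[(200,220)],"side":[(291,260)]},f=6,w=50)
E
python3 -c "
import cv2;a=cv2.imread('pics/c3.png');cv2.imwrite('pics/c3.png',cv2.resize(a,None,fx=.9,fy=.9)[540:])"
```

```text
time: 3.57
tool_pos: [0.4362, 0.2635, 0.0559]
tool_rot: [-3.141, 0.0, -3.141]
contact_force: [0.3, -1.3, 0.9]
opening: 0.0082
grip_force: 30.0
time: 3.98
tool_pos: [0.4373, 0.2643, 0.1845]
tool_rot: [3.139, 0.004, -3.141]
contact_force: [0.5, 0.4, -1.7]
opening: 0.0081
grip_force: 30.0
time: 4.15
tool_pos: [0.4362, 0.2637, 0.1808]
tool_rot: [3.141, 0.001, -3.141]
contact_force: [0.6, -0.2, -2.6]
opening: 0.0082
grip_force: 30.0
```

View pics/c3.png

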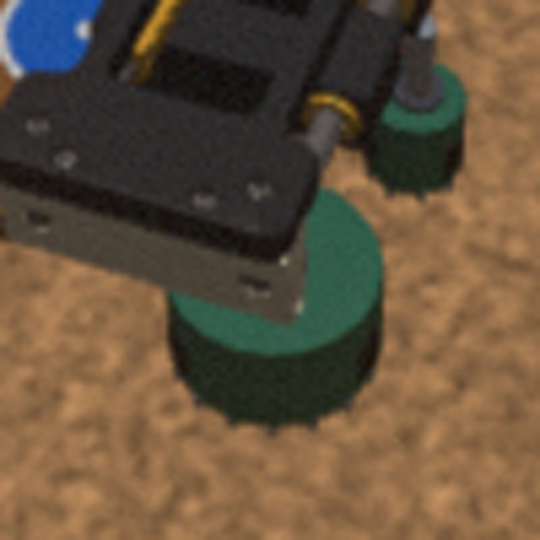

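Saw64 is lifted clear and level (force −2.6 N). But the opening reads 8.2 mm on an 11 mm shank, so I'll check the offset between cup and TCP.

```bash
cat >> h.py <<'E'
def proj(n,p):
    m=robot.camera_model(n); Rm=R.from_euler('xyz',m["attitude"]).as_matrix()
    rv=cv2.Rodrigues(Rm.T)[0]; return cv2.projectPoints(np.array([p],float),rv,-Rm.T@m["position"],m["camera_matrix"],m["dist_coeffs"])[0].ravel()
E
python3 - <<'E'
from m import *
im=robot.read_camera("side");hsv=cv2.cvtColor(im,cv2.COLOR_RGB2HSV);h,s,v=[hsv[:,:,i].astype(int) for i in range(3)]
g=(h>60)&(h<100)&(s>70)
for st,c in comps(g,60): print(st,c)
st,c=max(comps(g,60),key=lambda t:t[0][4]); x,y,w,hh,_=st
# light top face: bright green; extremes
for r in range(y,y+hh,3):
    xs=np.where(g[r,x:x+w])[0]+x
    if len(xs):print(r,xs.min(),xs.max(),end=' | ')
print(robot.observe()["tool_pos"])
for dx in(-.013,0,.013):print(dx,proj("side",[.436+dx,.263,.167]),proj("side",[.436+dx,.263,.125]))
E
```

```text
[350 129  20  12 132] [359.56060606 135.34090909]
[312 222  15  13  86] [320.         230.03488372]
[273 245  39  32 472] [297.62711864 263.33898305]
245 300 300 | 248 299 305 | 251 298 308 | 254 298 310 | 257 298 311 | 260 298 311 | 263 298 311 | 266 273 310 | 269 275 308 | 272 279 304 | 275 285 297 | [0.43513353 0.26323165 0.17900377]
-0.013 [299.76509841 260.2764476 ] [299.27247471 276.08460104]
0 [291.85455539 257.88534826] [291.69855783 273.72016744]
0.013 [284.0216452  255.51723231] [284.19576321 271.37734077]
```

The cup axis lies at column ~292, just where the TCP says (dx ≈ 0), so the grip is centred. Next, carry saw64 to mark4.

```bash
python3 -m jog '[[[-1,-0.015,-0.019,0,0],[-1,-0.037,-0.048,0,0],[-1,-0.06,-0.077,0,0],[-1,-0.083,-0.107,0,0],[-1,-0.105,-0.136,0,0]]]'
python3 -m jog '[[[-1,-0.02,-0.026,0,0],[-1,-0.034,-0.044,0,0],[-1,-0.041,-0.052,0.0,0],[-1,-0.041,-0.052,0,0],[-1,-0.041,-0.052,0,0]]]'
```

```text
time: 4.72
tool_pos: [0.5414, 0.1261, 0.1791]
tool_rot: [-3.141, -0.003, -3.141]
contact_force: [-0.4, 0.6, -2.0]
opening: 0.0081
grip_force: 30.0
time: 5.13
tool_pos: [0.5813, 0.0761, 0.1796]
tool_rot: [3.141, -0.003, 3.141]
contact_force: [-0.0, 0.8, -2.0]
opening: 0.0082
grip_force: 30.0
```

```bash
python3 -m jog '[[[-1,0,0,0.025,0],[-1,0,0,0.05,0],[-1,0,0,0.075,0],[-1,0,0,0.09,0],[-1,0,0,0.097,0]]]'
python3 -m jog '[[[-1,0,0,0.002,0],[-1,0,0,0.003,0],[-1,0,0,0.004,0],[-1,0,0,0.004,0]]]'
```

```text
time: 5.55
tool_pos: [0.5795, 0.0776, 0.0813]
tool_rot: [3.141, -0.005, -3.139]
contact_force: [-0.9, 0.0, -2.2]
opening: 0.0083
grip_force: 30.0
time: 5.88
tool_pos: [0.5828, 0.076, 0.081]
tool_rot: [3.141, 0.002, -3.141]
contact_force: [0.6, 0.1, -1.0]
opening: 0.0082
grip_force: 30.0
```

```bash
python3 -m jog '[[[-1,0,0,0.002,0],[-1,0,0,0.002,0],[-1,0,0,0.002,0]]]'
python3 -m jog '[[[-1,0,0,0.002,0],[-1,0,0,0.002,0],[-1,0,0,0.002,0]]]'
```

```text
time: 6.13
tool_pos: [0.5824, 0.0756, 0.0782]
tool_rot: [3.142, 0.001, -3.142]
contact_force: [0.1, -0.5, -2.4]
opening: 0.0079
grip_force: 30.0
time: 6.38
tool_pos: [0.5822, 0.0756, 0.0758]
tool_rot: [3.142, -0.0, -3.142]
contact_force: [-0.4, -0.2, -2.1]
opening: 0.0079
grip_force: 30.0
```

```bash
python3 -m jog '[[[-1,0,0,0.001,0],[-1,0,0,0.001,0],[-1,0,0,0.001,0]]]'
python3 -m jog '[[[-1,0,0,0.001,0],[-1,0,0,0.001,0],[-1,0,0,0.001,0]]]'
```

```text
time: 6.63
tool_pos: [0.5822, 0.0757, 0.0748]
tool_rot: [3.142, -0.0, -3.141]
contact_force: [0.2, 0.5, -2.2]
opening: 0.0084
grip_force: 30.0
time: 6.88
tool_pos: [0.5824, 0.0756, 0.074]
tool_rot: [-3.142, 0.0, -3.141]
contact_force: [-0.3, 0.3, -0.6]
opening: 0.0085
grip_force: 30.0
```

It touched down at z ≈ 0.074. Release and lift.

```bash
python3 -m jog '[[[-0.2,0,0,0,0],[-0.2,0,0,0,0],[-0.2,0,0,0,0],[-0.2,0,0,0,0],[-0.2,0,0,0,0]]]'
python3 -m jog '[[[-0.2,0,0,-0.015,0],[-0.2,0,0,-0.045,0],[-0.2,0,0,-0.075,0],[-0.2,0,0,-0.1,0],[-0.2,0,0,-0.105,0]]]'
python3 -m jog '[[[0,0.03,0.002,0,0],[0,0.06,0.003,0,0],[0,0.09,0.004,0,0],[0,0.12,0.005,0,0],[0,0.137,0.006,0,0]]]'
python3 -m jog '[[[0,0,0,0,0],[0,0,0,0,0]]]'
python3 - <<'E'
from m import *
cv2.imwrite("pics/s4.png",np.hstack([cv2.resize(robot.read_camera(n)[v-40:v+40,u-40:u+40,::-1],None,fx=5,fy=5,interpolation=2) for n,u,v in(("top",268,192),("side",257,210))]))
E
```

```text
time: 7.3
tool_pos: [0.5823, 0.0758, 0.074]
tool_rot: [3.141, 0.0, -3.141]
contact_force: [-0.2, -0.3, -1.1]
opening: 0.0349
grip_force: 0.0
time: 7.72
tool_pos: [0.5845, 0.0758, 0.1839]
tool_rot: [3.141, 0.008, -3.141]
contact_force: [0.6, 0.7, 0.9]
opening: 0.0368
grip_force: 0.0
time: 8.13
tool_pos: [0.4418, 0.0819, 0.1783]
tool_rot: [3.141, -0.002, -3.141]
contact_force: [0.6, 0.3, -0.1]
opening: 0.0456
grip_force: 0.0
time: 8.3
tool_pos: [0.4452, 0.0817, 0.1791]
tool_rot: [3.141, 0.001, -3.141]
contact_force: [1.0, -0.4, -0.6]
opening: 0.0459
grip_force: 0.0
```

View pics/s4.png

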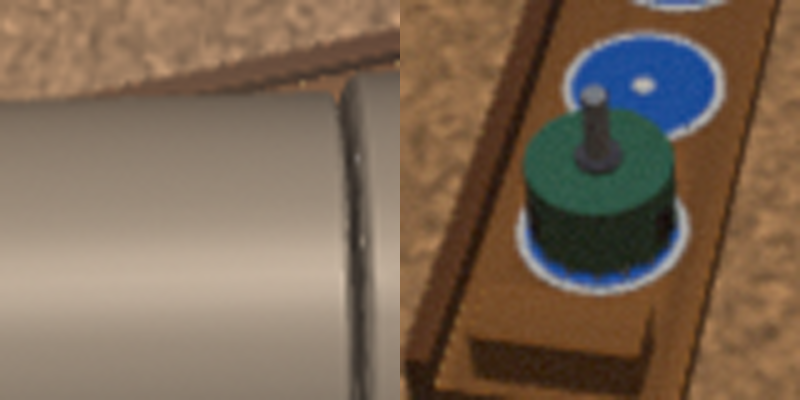

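Saw64 stands upright on mark4, tip at about side (255.4,188.6), slightly off to the left. I'll compute the offset while picking saw38.

```bash
python3 - <<'E'
from h import *
print(onplane("side",[(255.4,188.6)],.097), onplane("side",[(257.1,215.2)],.018))
E
python3 -m jog '[[[0,0,-0.001,0.03,0],[0,0,-0.001,0.06,0],[0,0,-0.001,0.09,0],[0,0,-0.001,0.11,0],[0,0,-0.001,0.12,0]]]'
python3 -m jog '[[[-0.6,0,0,0.003,0],[-1,0,0,0.003,0],[-1,0,0,0.003,0],[-1,0,0,0.003,0],[-1,0,0,0.003,0]]]'
python3 -m jog '[[[-1,0,0,0,0],[-1,0,0,0,0],[-1,0,0,0,0],[-1,0,0,0,0],[-1,0,0,0,0]]]'
```

```text
[[0.58366036 0.07469365 0.097     ]] [[0.58412379 0.07499798 0.018     ]]
time: 8.82
tool_pos: [0.4448, 0.0805, 0.0558]
tool_rot: [3.142, -0.004, 3.141]
contact_force: [-0.9, -0.9, 0.7]
opening: 0.046
grip_force: 0.0
time: 9.23
tool_pos: [0.4461, 0.0807, 0.0567]
tool_rot: [3.141, 0.002, -3.141]
contact_force: [-0.3, -0.6, -0.6]
opening: 0.0173
grip_force: 0.0
time: 9.65
tool_pos: [0.4459, 0.0807, 0.0565]
tool_rot: [3.141, 0.002, -3.141]
contact_force: [0.7, 1.1, 6.0]
opening: 0.0075
grip_force: 30.0
```

Saw64 is within 0.5 mm of mark4's centre. Now lift saw38 and carry it to mark2 by (+0.1725, −0.1823).

```bash
python3 -m jog '[[[-1,0,0,-0.02,0],[-1,0,0,-0.05,0],[-1,0,0,-0.08,0],[-1,0,0,-0.11,0],[-1,0,0,-0.125,0]]]'
python3 -m jog '[[[-1,-0.015,-0.016,0,0],[-1,-0.037,-0.039,0,0],[-1,-0.064,-0.068,0,0],[-1,-0.091,-0.097,0,0],[-1,-0.118,-0.125,0,0]]]'
python3 -m jog '[[[-1,-0.025,-0.026,0,0],[-1,-0.045,-0.047,0,0],[-1,-0.0545,-0.0573,0.0,0],[-1,-0.0545,-0.0573,0,0],[-1,-0.0545,-0.0573,0,0]]]'
python3 -m jog '[[[-1,0,0,0.025,0],[-1,0,0,0.05,0],[-1,0,0,0.075,0],[-1,0,0,0.09,0],[-1,0,0,0.1,0]]]'
python3 -m jog '[[[-1,0,0,0,0],[-1,0,0,0,0],[-1,0,0,0,0]]]'
```

```text
time: 10.07
tool_pos: [0.4462, 0.0807, 0.184]
tool_rot: [3.142, 0.004, -3.141]
contact_force: [1.5, -0.3, -1.0]
opening: 0.0073
grip_force: 30.0
time: 10.48
tool_pos: [0.5638, -0.0457, 0.1806]
tool_rot: [3.141, -0.001, -3.141]
contact_force: [1.0, 0.3, -0.7]
opening: 0.0072
grip_force: 30.0
time: 10.9
tool_pos: [0.6172, -0.1018, 0.1797]
tool_rot: [3.141, -0.002, 3.141]
contact_force: [-0.1, 0.3, -1.3]
opening: 0.0072
grip_force: 30.0
time: 11.32
tool_pos: [0.6157, -0.0999, 0.0789]
tool_rot: [3.14, -0.004, -3.14]
contact_force: [-0.6, -0.1, -0.8]
opening: 0.0077
grip_force: 30.0
time: 11.57
tool_pos: [0.6185, -0.1014, 0.0824]
tool_rot: [-3.141, 0.002, -3.141]
contact_force: [0.5, -0.8, -1.0]
opening: 0.0073
grip_force: 30.0
```

```bash
python3 -m jog '[[[-1,0,0,0.002,0],[-1,0,0,0.004,0],[-1,0,0,0.006,0],[-1,0,0,0.006,0],[-1,0,0,0.006,0]]]'
python3 -m jog '[[[-1,0,0,0.001,0],[-1,0,0,0.001,0],[-1,0,0,0.001,0]]]'
python3 -m jog '[[[-0.2,0,0,0,0],[-0.2,0,0,0,0],[-0.2,0,0,0,0],[-0.2,0,0,0,0],[-0.2,0,0,0,0]]]'
```

```text
time: 11.98
tool_pos: [0.6178, -0.1017, 0.0749]
tool_rot: [3.141, -0.0, -3.141]
contact_force: [0.1, -1.1, -0.7]
opening: 0.0074
grip_force: 30.0
time: 12.23
tool_pos: [0.6182, -0.1019, 0.0747]
tool_rot: [-3.141, 0.001, -3.141]
contact_force: [-1.2, -0.4, 5.1]
opening: 0.0076
grip_force: 30.0
time: 12.65
tool_pos: [0.6176, -0.1015, 0.0735]
tool_rot: [3.141, -0.001, -3.141]
contact_force: [-0.2, 0.2, -0.5]
opening: 0.0345
grip_force: 0.0
```

```bash
python3 -m jog '[[[-0.2,0,0,-0.015,0],[-0.2,0,0,-0.045,0],[-0.2,0,0,-0.075,0],[-0.2,0,0,-0.1,0],[-0.2,0,0,-0.105,0]]]'
python3 -m jog '[[[0,0.035,-0.003,0,0],[0,0.07,-0.005,0,0],[0,0.105,-0.008,0,0],[0,0.14,-0.01,0,0],[0,0.172,-0.0115,0,0]]]'
python3 -m jog '[[[0,0,0,0.03,0],[0,0,0,0.06,0],[0,0,0,0.08,0],[0,0,0,0.08,0],[0,0,0,0.08,0]]]'
python3 - <<'E'
from m import *
cv2.imwrite("pics/s5.png",np.hstack([cv2.resize(robot.read_camera("side")[v-40:v+40,u-40:u+40,::-1],None,fx=5,fy=5,interpolation=2) for u,v in((272,150),(345,155))]))
E
```

```text
time: 13.07
tool_pos: [0.6199, -0.1021, 0.1839]
tool_rot: [-3.139, 0.008, -3.141]
contact_force: [0.3, 0.2, -0.4]
opening: 0.0369
grip_force: 0.0
time: 13.48
tool_pos: [0.4434, -0.1128, 0.1781]
tool_rot: [3.141, -0.001, -3.141]
contact_force: [-0.7, -0.3, 1.1]
opening: 0.0458
grip_force: 0.0
time: 13.9
tool_pos: [0.4452, -0.1129, 0.0983]
tool_rot: [3.14, -0.002, -3.141]
contact_force: [0.7, 0.5, 1.0]
opening: 0.0459
grip_force: 0.0
```

View pics/s5.png

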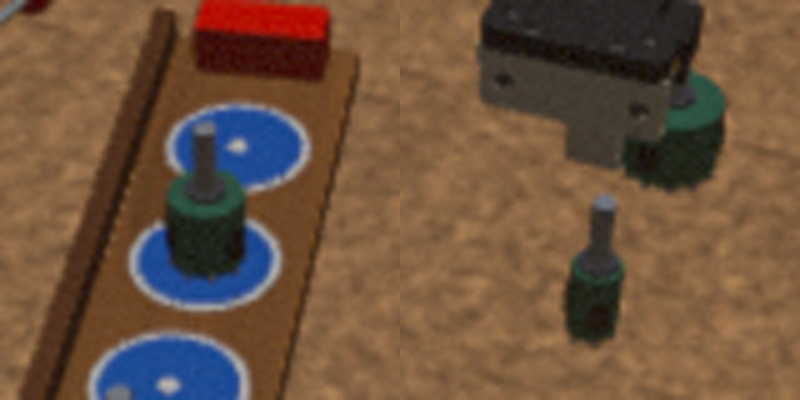

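Saw38 stands upright on mark2, tip at about side (272.4,135.4). The finger is lined up with saw25's shank (602,200 in the crop).

```bash
python3 - <<'E'
from h import *
print(onplane("side",[(272.4,135.4)],.097), onplane("side",[(272.6,161.35)],.018))
E
python3 -m jog '[[[0,0,0,0.02,0],[0,0,0,0.042,0],[0,0,0,0.042,0],[0,0,0,0.042,0]]]'
python3 -m jog '[[[-1,0,0,0,0],[-1,0,0,0,0],[-1,0,0,0,0],[-1,0,0,0,0],[-1,0,0,0,0]]]'
python3 -m jog '[[[-1,0,0,0,0],[-1,0,0,0,0],[-1,0,0,0,0],[-1,0,0,0,0],[-1,0,0,0,0]]]'
```

```text
[[ 0.61758371 -0.10093693  0.097     ]] [[ 0.61959921 -0.10182477  0.018     ]]
time: 14.33
tool_pos: [0.446, -0.1131, 0.0575]
tool_rot: [3.141, -0.0, -3.141]
contact_force: [0.2, 0.1, 0.6]
opening: 0.0462
grip_force: 0.0
time: 14.75
tool_pos: [0.4461, -0.1133, 0.0574]
tool_rot: [-3.141, 0.001, -3.141]
contact_force: [-0.2, -0.5, 0.8]
opening: 0.017
grip_force: 0.0
time: 15.17
tool_pos: [0.446, -0.1133, 0.0571]
tool_rot: [-3.141, 0.001, -3.141]
contact_force: [0.3, -0.5, 3.8]
opening: 0.007
grip_force: 30.0
```

```bash
python3 -m jog '[[[-1,0,0,-0.02,0],[-1,0,0,-0.05,0],[-1,0,0,-0.08,0],[-1,0,0,-0.11,0],[-1,0,0,-0.125,0]]]'
python3 -m jog '[[[-1,-0.02,-0.008,0,0],[-1,-0.05,-0.02,0,0],[-1,-0.08,-0.032,0,0],[-1,-0.11,-0.044,0,0],[-1,-0.14,-0.056,0,0]]]'
python3 -m jog '[[[-1,-0.03,-0.012,0,0],[-1,-0.0515,-0.0205,0,0],[-1,-0.0515,-0.0205,0,0],[-1,-0.0515,-0.0205,0,0]]]'
python3 -m jog '[[[-1,0,0,0.025,0],[-1,0,0,0.05,0],[-1,0,0,0.075,0],[-1,0,0,0.09,0],[-1,0,0,0.1,0]]]'
python3 -m jog '[[[-1,0,0,0,0],[-1,0,0,0,0],[-1,0,0,0,0]]]'
```

```text
time: 15.58
tool_pos: [0.4467, -0.1135, 0.185]
tool_rot: [-3.14, 0.004, -3.141]
contact_force: [0.2, -0.4, -0.7]
opening: 0.0074
grip_force: 30.0
time: 16.0
tool_pos: [0.5867, -0.1695, 0.1813]
tool_rot: [3.141, -0.001, -3.141]
contact_force: [-0.2, -1.0, -1.6]
opening: 0.0067
grip_force: 30.0
time: 16.33
tool_pos: [0.6372, -0.1896, 0.18]
tool_rot: [3.14, -0.003, -3.141]
contact_force: [-0.5, -0.7, -0.9]
opening: 0.0069
grip_force: 30.0
time: 16.75
tool_pos: [0.6351, -0.1885, 0.0797]
tool_rot: [3.14, -0.004, -3.141]
contact_force: [-1.0, 0.0, -0.8]
opening: 0.0067
grip_force: 30.0
time: 17.0
tool_pos: [0.6379, -0.1898, 0.0835]
tool_rot: [-3.141, 0.002, -3.141]
contact_force: [0.2, 0.0, -0.3]
opening: 0.0069
grip_force: 30.0
```

```bash
python3 -m jog '[[[-1,0,0,0.002,0],[-1,0,0,0.004,0],[-1,0,0,0.006,0],[-1,0,0,0.006,0],[-1,0,0,0.006,0]]]'
python3 -m jog '[[[-1,0,0,0.001,0],[-1,0,0,0.001,0],[-1,0,0,0.001,0]]]'
```

```text
time: 17.42
tool_pos: [0.6372, -0.1896, 0.0758]
tool_rot: [3.141, -0.0, -3.141]
contact_force: [-0.8, -0.1, -0.8]
opening: 0.0072
grip_force: 30.0
time: 17.67
tool_pos: [0.6375, -0.1898, 0.0752]
tool_rot: [-3.141, 0.001, -3.141]
contact_force: [-1.0, -0.7, 1.0]
opening: 0.0069
grip_force: 30.0
```

```bash
python3 -m jog '[[[-0.2,0,0,0,0],[-0.2,0,0,0,0],[-0.2,0,0,0,0],[-0.2,0,0,0,0],[-0.2,0,0,0,0]]]'
python3 -m jog '[[[-0.2,0,0,-0.015,0],[-0.2,0,0,-0.045,0],[-0.2,0,0,-0.075,0],[-0.2,0,0,-0.1,0],[-0.2,0,0,-0.105,0]]]'
python3 -m jog '[[[0,0.036,-0.011,0,0],[0,0.072,-0.022,0,0],[0,0.108,-0.033,0,0],[0,0.144,-0.044,0,0],[0,0.175,-0.053,0,0]]]'
python3 -m jog '[[[0,0.019,-0.006,0.03,0],[0,0.019,-0.006,0.06,0],[0,0.019,-0.006,0.08,0],[0,0.019,-0.006,0.08,0],[0,0.019,-0.006,0.08,0]]]'
python3 - <<'E'
from m import *
cv2.imwrite("pics/s6.png",np.hstack([cv2.resize(robot.read_camera("side")[v-40:v+40,u-40:u+40,::-1],None,fx=5,fy=5,interpolation=2) for u,v in((279,130),(360,130))]))
E
```

```text
time: 18.08
tool_pos: [0.6372, -0.1895, 0.0747]
tool_rot: [3.141, -0.0, -3.141]
contact_force: [0.3, 1.0, 0.2]
opening: 0.0347
grip_force: 0.0
time: 18.5
tool_pos: [0.6393, -0.1904, 0.1854]
tool_rot: [-3.138, 0.008, -3.141]
contact_force: [0.1, -0.0, 1.2]
opening: 0.0368
grip_force: 0.0
time: 18.92
tool_pos: [0.4598, -0.2427, 0.1793]
tool_rot: [3.141, -0.001, -3.141]
contact_force: [0.5, -0.0, -0.2]
opening: 0.0457
grip_force: 0.0
time: 19.33
tool_pos: [0.4428, -0.2483, 0.0993]
tool_rot: [3.14, -0.002, -3.142]
contact_force: [0.6, 0.2, 0.3]
opening: 0.0459
grip_force: 0.0
```

View pics/s6.png

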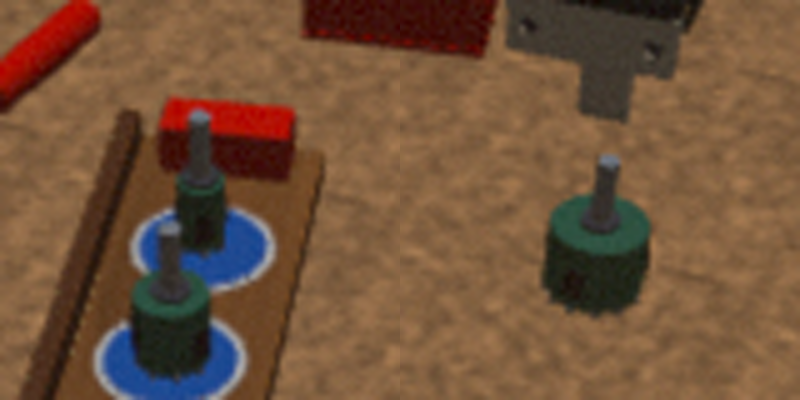

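Saw25 stands upright on mark1 (tip at crop (199,115)). The finger is lined up with saw51's shank at (608,160).

```bash
python3 -m jog '[[[0,0,0,0.02,0],[0,0,0,0.042,0],[0,0,0,0.042,0],[0,0,0,0.042,0]]]'
python3 -m jog '[[[-1,0,0,0,0],[-1,0,0,0,0],[-1,0,0,0,0],[-1,0,0,0,0],[-1,0,0,0,0]]]'
python3 -m jog '[[[-1,0,0,0,0],[-1,0,0,0,0],[-1,0,0,0,0],[-1,0,0,0,0],[-1,0,0,0,0]]]'
python3 -m jog '[[[-1,0,0,-0.02,0],[-1,0,0,-0.05,0],[-1,0,0,-0.08,0],[-1,0,0,-0.11,0],[-1,0,0,-0.125,0]]]'
python3 -m jog '[[[-1,0,0,0,0],[-1,0,0,0,0]]]'
```

```text
time: 19.77
tool_pos: [0.4436, -0.2486, 0.0585]
tool_rot: [3.141, -0.0, -3.141]
contact_force: [0.7, -0.3, 0.5]
opening: 0.0461
grip_force: 0.0
time: 20.18
tool_pos: [0.4436, -0.2488, 0.0585]
tool_rot: [-3.141, 0.001, -3.141]
contact_force: [0.7, -0.6, -0.1]
opening: 0.0167
grip_force: 0.0
time: 20.6
tool_pos: [0.4438, -0.2496, 0.0594]
tool_rot: [-3.139, 0.002, -3.141]
contact_force: [-2.7, -1.3, 10.7]
opening: 0.0005
grip_force: 5.5
time: 21.02
tool_pos: [0.4444, -0.2494, 0.1865]
tool_rot: [-3.139, 0.004, -3.141]
contact_force: [1.1, -0.2, -0.1]
opening: 0.0005
grip_force: 0.0
time: 21.18
tool_pos: [0.4435, -0.2488, 0.1834]
tool_rot: [-3.141, 0.001, -3.141]
contact_force: [-0.4, 0.4, 0.2]
opening: 0.0004
grip_force: 0.0
```

The grip came off saw51: the opening went to 0. I'll look at where the saw is now.

Run:
```python
from m import *
a=robot.read_camera("side")[90:170,320:400,::-1];b=robot.read_camera("top")[207:287,371:451,::-1]
cv2.imwrite("pics/s7.png",np.hstack([cv2.resize(x,None,fx=5,fy=5,interpolation=2) for x in(a,b)]))
```

```text
(no output)
```

View pics/s7.png

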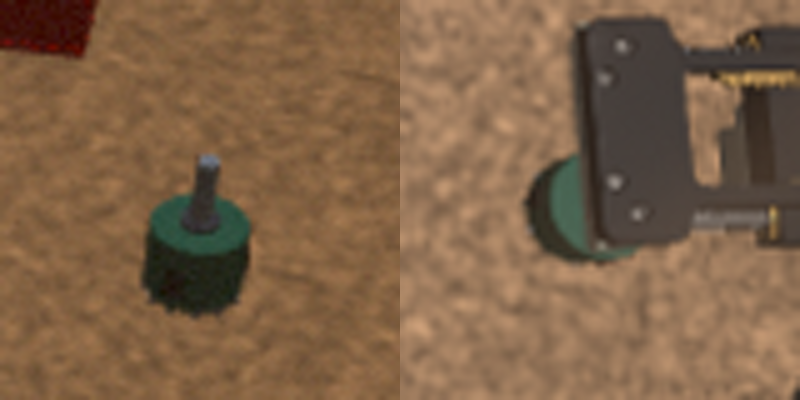

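Saw51 is still upright in place, with its tip unmoved. The pads must be off-centre in x, which also explains the small openings. I'll check with the projection of the gripper body.

Run:
```python
from h import *
p=robot.observe()["tool_pos"];print(p)
# gripper body front face edges in top crop: v 20..245 -> px ; body bottom z=tcp+.058 ; 
for z in(.05,.06,.08,.10): 
    for dx in(-.0375,.0375): print(z,dx,proj("top",p+[dx,.095,z]),proj("top",p+[dx,-.095,z]))
print("seen rows",207+20/5,207+245/5,"cols",371+183/5)
```

```text
[ 0.44266442 -0.24815659  0.18169492]
0.05 -0.0375 [395.89571444 258.86532032] [503.84765443 257.35543485]
0.05 0.0375 [392.55071406 217.42838916] [498.12257937 215.67659511]
0.06 -0.0375 [397.63043269 258.49433317] [507.16345261 256.96689968]
0.06 0.0375 [394.20281448 216.49126353] [501.28638675 214.70998096]
0.08 -0.0375 [401.25223275 257.72016146] [514.09361773 256.1560751 ]
0.08 0.0375 [397.64912397 214.53684534] [507.89270348 212.6928188 ]
0.1 -0.0375 [405.09256703 256.89984792] [521.45304222 255.29683702]
0.1 0.0375 [401.29896562 212.46765284] [514.8990788  210.55528688]
seen rows 211.0 256.0 cols 407.6
```

```bash
python3 - <<'E'
from h import *
print("finger tip seen in s6 (TCP z .0993, opening .046): px",320+(605-400+.5)/5-.5, 90+120/5-.5)
for y in(-.225,-.206):
  for z in(.08,.09,.10,.11,.12): print(y,z,proj("side",[.4428,y,z]))
E
python3 - <<'E'
from m import *
b=robot.read_camera("side")[50:130,310:410,::-1]
cv2.imwrite("pics/s8.png",cv2.resize(b,None,fx=6,fy=6,interpolation=2))
E
```

```text
finger tip seen in s6 (TCP z .0993, opening .046): px 360.6 113.5
-0.225 0.08 [359.48128464 126.99426549]
-0.225 0.09 [359.96289196 123.54597778]
-0.225 0.1 [360.45089951 120.05090647]
-0.225 0.11 [360.94543266 116.50811376]
-0.225 0.12 [361.44662003 112.91663725]
-0.206 0.08 [357.49104422 131.47148812]
-0.206 0.09 [357.96487512 128.01328061]
-0.206 0.1 [358.44508202 124.50757374]
-0.206 0.11 [358.93179147 120.95340305]
-0.206 0.12 [359.42513333 117.34977846]
```

View pics/s8.png

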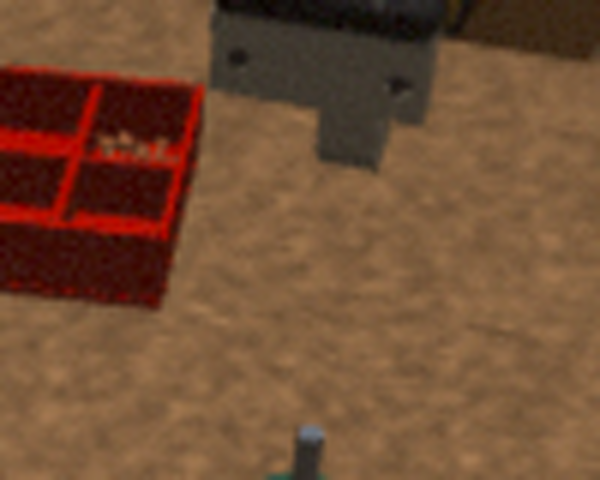

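In s8 the fingertips, at side (361,113) in s6, work out to z ≈ 0.12, where the TCP reading implies 0.091. So the tips sit nearly 30 mm higher than the text's TCP suggests, and I have been gripping the chamfered shank ends. I'll grip about 17 mm lower.

```bash
python3 -c "
from cell import robot; print(robot.nose_length)"
python3 -m jog '[[[0,0,0,0,0],[0,0,0,0.03,0],[0,0,0,0.06,0],[0,0,0,0.08,0],[0,0,0,0.1,0]]]'
python3 -m jog '[[[0,0,0,0.015,0],[0,0,0,0.025,0],[0,0,0,0.03,0],[0,0,0,0.03,0],[0,0,0,0.03,0]]]'
python3 -m jog '[[[0,0,0,0.005,0],[0,0,0,0.01,0],[0,0,0,0.01,0],[0,0,0,0.01,0]]]'
```

```text
0.008
time: 21.75
tool_pos: [0.4425, -0.248, 0.0807]
tool_rot: [3.14, -0.002, -3.141]
contact_force: [0.5, 0.4, -0.0]
opening: 0.0295
grip_force: 0.0
time: 22.17
tool_pos: [0.4435, -0.2488, 0.0531]
tool_rot: [-3.142, 0.0, -3.141]
contact_force: [0.8, -0.6, -0.4]
opening: 0.0459
grip_force: 0.0
time: 22.5
tool_pos: [0.4433, -0.2486, 0.0429]
tool_rot: [3.141, -0.0, -3.141]
contact_force: [-0.3, -1.8, -0.2]
opening: 0.0457
grip_force: 0.0
```

```bash
python3 -m jog '[[[-1,0,0,0,0],[-1,0,0,0,0],[-1,0,0,0,0],[-1,0,0,0,0],[-1,0,0,0,0]]]'
python3 -m jog '[[[-1,0,0,0,0],[-1,0,0,0,0],[-1,0,0,0,0],[-1,0,0,0,0],[-1,0,0,0,0]]]'
python3 -m jog '[[[-1,0,0,-0.02,0],[-1,0,0,-0.05,0],[-1,0,0,-0.08,0],[-1,0,0,-0.11,0],[-1,0,0,-0.125,0]]]'
python3 -m jog '[[[-1,0,0,0,0],[-1,0,0,0,0],[-1,0,0,0,0]]]'
```

```text
time: 22.92
tool_pos: [0.4434, -0.2487, 0.043]
tool_rot: [-3.142, 0.0, -3.141]
contact_force: [-0.3, -0.2, -0.0]
opening: 0.0171
grip_force: 0.0
time: 23.33
tool_pos: [0.4434, -0.2488, 0.0429]
tool_rot: [-3.141, 0.0, -3.141]
contact_force: [0.1, -0.2, -0.1]
opening: 0.01
grip_force: 30.0
time: 23.75
tool_pos: [0.4442, -0.2492, 0.1712]
tool_rot: [-3.139, 0.003, -3.141]
contact_force: [0.1, -0.9, -2.3]
opening: 0.0098
grip_force: 30.0
time: 24.0
tool_pos: [0.4425, -0.248, 0.1663]
tool_rot: [3.14, -0.002, -3.141]
contact_force: [0.7, 0.6, -2.9]
opening: 0.0097
grip_force: 30.0
```

```bash
python3 -m jog '[[[-1,-0.01,0.015,0,0],[-1,-0.028,0.042,0,0],[-1,-0.048,0.072,0,0],[-1,-0.068,0.102,0,0],[-1,-0.088,0.132,0,0]]]'
python3 -m jog '[[[-1,-0.02,0.03,0,0],[-1,-0.04,0.06,0,0],[-1,-0.06,0.09,0,0],[-1,-0.0695,0.104,0,0],[-1,-0.0695,0.104,0,0]]]'
python3 -m jog '[[[-1,0,0,0.02,0],[-1,0,0,0.04,0],[-1,0,0,0.065,0],[-1,0,0,0.085,0],[-1,0,0,0.1,0]]]'
python3 -m jog '[[[-1,0,0,0,0],[-1,0,0,0,0],[-1,0,0,0,0]]]'
```

```text
time: 24.42
tool_pos: [0.5309, -0.115, 0.1657]
tool_rot: [3.14, -0.004, 3.141]
contact_force: [0.3, -0.6, -1.8]
opening: 0.0098
grip_force: 30.0
time: 24.83
tool_pos: [0.6012, -0.0088, 0.165]
tool_rot: [3.14, -0.003, -3.137]
contact_force: [-1.6, 0.0, -2.5]
opening: 0.0098
grip_force: 30.0
time: 25.25
tool_pos: [0.5982, -0.0131, 0.064]
tool_rot: [3.141, -0.006, 3.141]
contact_force: [-0.3, -0.5, -1.4]
opening: 0.0095
grip_force: 30.0
time: 25.5
tool_pos: [0.6008, -0.0131, 0.0681]
tool_rot: [-3.142, 0.0, 3.141]
contact_force: [-0.3, 0.4, -0.9]
opening: 0.0099
grip_force: 30.0
```

```bash
python3 -m jog '[[[-1,0,0,0.002,0],[-1,0,0,0.004,0],[-1,0,0,0.004,0],[-1,0,0,0.004,0]]]'
python3 -m jog '[[[-1,0,0,0.001,0],[-1,0,0,0.001,0],[-1,0,0,0.001,0]]]'
```

```text
time: 25.83
tool_pos: [0.6009, -0.0126, 0.0643]
tool_rot: [-3.142, 0.001, -3.141]
contact_force: [0.4, 0.1, -1.3]
opening: 0.0103
grip_force: 30.0
time: 26.08
tool_pos: [0.6008, -0.0126, 0.063]
tool_rot: [3.141, 0.0, -3.141]
contact_force: [0.8, -0.6, -1.1]
opening: 0.0099
grip_force: 30.0
```

```bash
python3 -m jog '[[[-1,0,0,0.001,0],[-1,0,0,0.001,0],[-1,0,0,0.001,0]]]'
python3 -m jog '[[[-1,0,0,0.0007,0],[-1,0,0,0.0007,0],[-1,0,0,0.0007,0]]]'
```

```text
time: 26.33
tool_pos: [0.6007, -0.0126, 0.0618]
tool_rot: [3.142, -0.0, -3.141]
contact_force: [0.3, -0.0, -2.1]
opening: 0.0101
grip_force: 30.0
time: 26.58
tool_pos: [0.6007, -0.0126, 0.0611]
tool_rot: [3.141, -0.0, -3.141]
contact_force: [0.4, -0.3, -1.0]
opening: 0.0096
grip_force: 30.0
```

```bash
python3 -m jog '[[[-1,0,0,0.0007,0],[-1,0,0,0.0007,0],[-1,0,0,0.0007,0]]]'
python3 -m jog '[[[-0.2,0,0,0,0],[-0.2,0,0,0,0],[-0.2,0,0,0,0],[-0.2,0,0,0,0],[-0.2,0,0,0,0]]]'
python3 -m jog '[[[-0.2,0,0,-0.015,0],[-0.2,0,0,-0.045,0],[-0.2,0,0,-0.075,0],[-0.2,0,0,-0.1,0],[-0.2,0,0,-0.13,0]]]'
python3 -m jog '[[[-0.2,0.035,0,0,0],[-0.2,0.07,0,0,0],[-0.2,0.105,0,0,0],[-0.2,0.14,0,0,0],[-0.2,0.175,0,0,0]]]'
python3 -m jog '[[[-0.2,0.02,-0.035,0,0],[-0.2,0.02,-0.07,0,0],[-0.2,0.02,-0.105,0,0],[-0.2,0.02,-0.14,0,0],[-0.2,0.02,-0.175,0,0]]]'
python3 -m jog '[[[-0.2,0,0,0,0],[-0.2,0,0,0,0],[-0.2,0,0,0,0]]]'
python3 - <<'E'
from m import *
b=robot.read_camera("side")[100:240,220:330,::-1];a=robot.read_camera("top")[130:230,220:430,::-1]
a=cv2.resize(a,(480,229),interpolation=2);b=cv2.resize(b,(314,400),interpolation=2)
c=np.zeros((400,794,3),np.uint8);c[:229,:480]=a;c[:,480:]=b
cv2.imwrite("pics/fin.png",c)
E
```

```text
time: 26.83
tool_pos: [0.6009, -0.0127, 0.0608]
tool_rot: [-3.141, 0.001, -3.141]
contact_force: [-1.3, -0.3, 1.6]
opening: 0.0098
grip_force: 30.0
time: 27.25
tool_pos: [0.6008, -0.0126, 0.0605]
tool_rot: [3.141, -0.0, -3.141]
contact_force: [0.1, -0.1, -0.1]
opening: 0.0353
grip_force: 0.0
time: 27.67
tool_pos: [0.6002, -0.0125, 0.1912]
tool_rot: [3.141, -0.001, -3.141]
contact_force: [0.5, 0.2, -0.1]
opening: 0.0368
grip_force: 0.0
time: 28.08
tool_pos: [0.424, -0.0125, 0.1904]
tool_rot: [-3.142, 0.0, -3.141]
contact_force: [-0.6, 0.3, 0.2]
opening: 0.0368
grip_force: 0.0
time: 28.5
tool_pos: [0.4055, -0.1893, 0.1909]
tool_rot: [-3.141, 0.001, -3.141]
contact_force: [-0.1, 0.9, 0.3]
opening: 0.0369
grip_force: 0.0
time: 28.75
tool_pos: [0.4055, -0.1872, 0.1903]
tool_rot: [3.141, -0.0, 3.141]
contact_force: [0.0, -0.2, -0.6]
opening: 0.0366
grip_force: 0.0
```

View pics/fin.png

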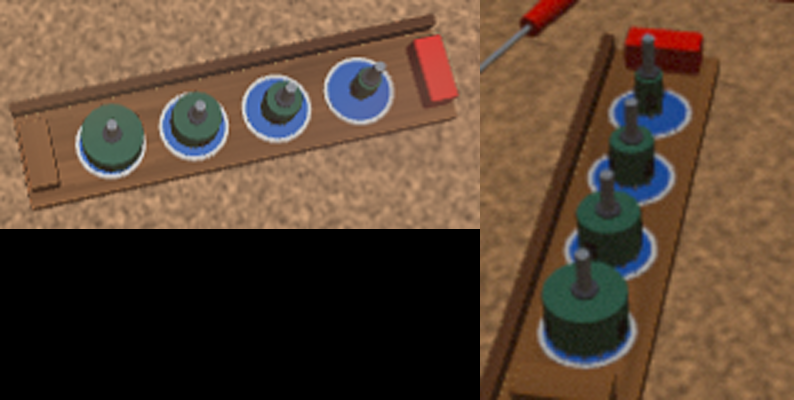

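All four stand upright in order. I'll check the offsets from the tips: top (111,124), (200,106), (291,90), (379,67), and side crop (583,256), (606,176), (630,103), (648,41).

Run:
```python
from h import *
T=np.array([(111,124),(200,106),(291,90),(379,67)])/2.2857+[219.7,129.7]
S=(np.array([(583,256),(606,176),(630,103),(648,41)])-[480,0])/2.855+[219.7,99.7]
Mt=[(267.9,192.6),(304.3,184.8),(340.6,177),(376.4,169.1)];Ms=[(257.1,215.3),(265.3,186.7),(272.6,161.4),(279.1,138.8)]
for n,P,M in(("top",T,Mt),("side",S,Ms)): print(n,(1000*(onplane(n,P,.097)-onplane(n,M,.018))[:,:2]).round(1))
```

```text
top [[ 0.9 -1.9]
 [-0.4 -0.4]
 [-3.8 -0.9]
 [-0.3 -0. ]]
side [[-2.   1.2]
 [-1.3  3.8]
 [-2.1  2.2]
 [-1.8  5.2]]
```

All four are within about 3 mm of centre, allowing for reading error, and the arm is clear.

```bash
python3 -c "
from cell import robot; print(robot.hand_in())"
```

```text
the job is handed in; nothing more can be done
None
```

I handed the job in at about 29 s: all four saws stand upright in size order, smallest next to the red block, each measured within roughly 3 mm of its mark's centre (a few rougher side-camera readings ran to 5 mm), and I never touched the glue bottle; one grip slipped off saw51 and was redone without moving it, and the hand-in gave no verdict.

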